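# Set the condiment pieces on their matching dishes

## Robot

A 7-joint arm with a two-finger parallel gripper is mounted at the origin on the work surface. World frame = base frame: x ahead of the robot, y to its left, z up, the work surface at z = 0. Lengths are in m, angles in rad, forces in N, time in s.
With the tool pointing down it reaches from about 0.375 to 0.925 m from the base axis. Payload 3.1 kg.
Tool frame: the origin (TCP) lies between the finger pads; the fingertips stand 19 mm ahead of it and the grasp point (between the pads) is the TCP; z points along the fingers, y is the line along which they close (so a half turn about z gives the same grasp; the last joint's range is limited). The gripper opens to 85 mm and grips with 20 to 120 N. Pads are 22 mm wide; open, the fingers measure 114 mm over their backs; the gripper's body (76 mm by 85 mm) begins 54 mm behind the grasp point. The pads swing forward as they close: fully open they stand 13 mm farther back than shut.
Start: joints at [-1.246, 0.383, 0.044, 1.598, -0.018, 1.161, -0.05], TCP at [0.267, 0.593, 0.25] pointing down, gripper open.
Joint ranges: [-2.61, 2.61], [-0.41, 2.15], [-1.48, 1.57], [0, 2.5], [-1.57, 4.71], [0.05, 1.97], [-2.85, 2.85]. Speed limits (rad/s): [2.79, 2.79, 3.14, 3.14, 3.14, 3.14, 3.14].

## Interface

Orientations are given as a unit quaternion [x, y, z, w].
In Python, from bench import move_ptp, movel, move_j, move_gripper, pause, inverse_kinematics, read_camera, camera_params, MotionError, sign_off, look_for, tip_of, read_time_s, read_qpos, read_joint_vel, read_effort, read_eef_pos, read_tcp_rot, read_ft_force, read_ft_torque, read_finger_gap, read_grasp_force gives the robot as it stands. Calls block until the motion is done:
- move_ptp(position, orientation): joint-space move of the TCP to a pose.
- movel(position, orientation=None, speed=0.15): straight line of the TCP; orientation=None keeps the orientation; speed is the mean speed in m/s.
- move_j(angles): joint-space move.
- move_gripper(opening, effort=None): finger opening in m; effort is the grip in N (None keeps the last); returns when the fingers have stopped.
- pause(seconds).
- inverse_kinematics(position, orientation): joint angles nearest the present ones, or None.
- read_camera(name): name is "scene" or "top" or "wrist"; returns the picture (400x640x3 uint8, red, green, blue); there is no depth.
- camera_params(name): a dict with "K" (3x3 intrinsics, pixels), "dist_coeffs" ([k1, k2, p1, p2, k3] as OpenCV has them; the pictures are not rectified), "camera_from_world" (4x4, takes a point from world to camera coordinates). Camera axes: x right, y down, z forward; pixel columns grow to the right and rows downward; lengths in m; the calibration is good to about 2 mm. A picture is of the moment at which its call begins: read the wrist's pose just before it. camera_params takes no time and is no camera call; for the wrist camera it gives the pose at the moment of the call.
A pose or a line that the arm cannot do raises MotionError and nothing moves.
- sign_off(): hands the job in; it is judged then, once.
Trained networks look in the newest picture that a camera, given by its name, has taken for a name from the list of things; names that differ only in an ending like _2 or _b are one class to them, and where a whole thing is asked for, a point or a joint stands for the part that bears it (a point fixed in the world has none). Each returns a list of dicts, best first, with "confidence" (0 to 1); they miss things now and then, are a little off and sometimes report something else, mostly with a low value. They report only what shows in the picture. A call takes as long as a camera call. They do not tell look-alikes from the thing itself.
- look_for(camera, name): "at" ([column, row] in pixels, amid what is visible of it).
- tip_of(camera, name): "at" ([column, row] in pixels: a listed point, or the origin of a listed thing).
Readings, each from a call of its own:
- read_time_s(): time.
- read_qpos(): joint angles.
- read_joint_vel(): joint speeds.
- read_effort(): joint torques, N m.
- read_eef_pos(): TCP position.
- read_tcp_rot(): TCP orientation.
- read_ft_force(): force on the tool from outside, world axes, zero at the start.
- read_ft_torque(): the same for the moment, N m.
- read_finger_gap(): finger opening in m.
- read_grasp_force(): force on a finger pad.
Only numpy, scipy, OpenCV 4.12 (cv2) and the standard library are available. Lean on these libraries where they do the work, as an engineer would, in place of code of your own. Each camera call takes 0.05 s, during which the arm holds its last target. There are 200 camera calls.

## Task

Set this restaurant table for the evening: stand the white soy pot, the blue teacup, the red spice tube and the black toothpick case each upright in the middle of the low dish or tray of its own colour. Do not tip any of them over, and leave the stacked brown bowls and the blue-patterned plate where they are.

Things in the scene. Friction and masses are not known exactly. Their poses are not given: they have to be found in the camera images.
- pot_mid (a point): White ceramic soy-sauce pot: upright round body 58 mm across, straight sides from 6 to 58 mm up, domed shoulder to 68 mm, small knob to 78 mm. A short spout sticks out along the pot's +x, 40 to 70 mm up, its end 48 mm from the axis; pinch the body along the pot's y, to the sides of the spout. About 0.3 kg. This point: on the axis, 39 mm above the underside; z is the pot's upright axis. It stands on the table at any yaw.
- cup_mid (a point): Blue handleless teacup, empty, open on top: 58 mm across outside, straight sides, 74 mm high, wall 4 mm. About 0.2 kg. This point: on the axis, 37 mm above the underside; z is its upright axis.
- tube_mid (a point): Red round spice tube, 40 mm across up to 64 mm, with a dark wooden stopper 32 mm across up to 78 mm. About 0.1 kg. This point: on the axis, 39 mm above the underside; z is its upright axis.
- case_mid (a point): Black square toothpick case with brass band and brass knob: 46 x 46 mm, body 62 mm high, knob 14 mm across up to 72 mm; the thin brass band is for looks. About 0.15 kg. This point: on its upright axis, 36 mm above the underside; x and y are square to its sides, z up. It stands at any yaw.
- white_dish_floor (a point): White round low dish, the place for the white pot: 100 mm across at the rim, 9 mm high, flat floor about 80 mm across, 4 mm thick. Fixed to the table, does not move. This point: centre of the inner floor's upper face, 4 mm above the table; z up.
- blue_dish_floor (a point): Blue round low dish, the place for the blue cup: 100 mm across at the rim, 9 mm high, flat floor about 80 mm across, 4 mm thick. Fixed to the table, does not move. This point: centre of the inner floor's upper face, 4 mm above the table; z up.
- red_tray_floor (a point): Red square low tray, the place for the red tube: 98 x 98 mm outside, 86 x 86 mm inside, 9 mm high, floor 6 mm thick; x and y are square to its sides. Fixed to the table, does not move. This point: centre of the inner floor's upper face, 6 mm above the table; z up.
- black_tray_floor (a point): Black square low tray, the place for the black case: 98 x 98 mm outside, 86 x 86 mm inside, 9 mm high, floor 6 mm thick; x and y are square to its sides. Fixed to the table, does not move. This point: centre of the inner floor's upper face, 6 mm above the table; z up.
- bowls_mid (a point): Bystander, loose: two round dark-brown bowls in a stack, 94 mm across, 47 mm high in all. To be left alone. This point: on the axis, 24 mm above the underside.
- plate_mid (a point): Bystander, loose: flat square white plate with a blue line pattern, 96 x 96 mm, 10 mm thick. To be left alone. This point: its centre, 5 mm above the underside. These ten things and dishes stand mixed in two rows of five, their centres at least about 120 mm apart; other tableware, up to 0.22 m tall, stands beyond them along the far edge (x above 0.77 m) and at the sides (|y| above 0.45 m).
Not all that is in view belongs to the job. Leave any green, pink or turquoise look-alike of the part that bears case_mid alone.

How it is judged:
At the end, for the whole second after the job is handed in: Each of the four pieces stands flat on the floor of the dish of its own colour (height within 4 mm, lean under 0.08 rad), its axis within 14 mm of the dish's centre, at rest; the bowls and the patterned plate are within 25 mm of where they began (horizontal distance between pot_mid and white_dish_floor below 0.014 m and z of pot_mid in the frame of white_dish_floor between 0.035 and 0.043 m and angle between each of pot_mid, cup_mid, tube_mid, case_mid's own z axis and vertical below 0.08 rad and linear speed of each of pot, cup, tube, case below 0.02 m/s and angular speed of each of pot, cup, tube, case below 0.2 rad/s and horizontal distance between cup_mid and blue_dish_floor below 0.014 m and z of cup_mid in the frame of blue_dish_floor between 0.033 and 0.041 m and horizontal distance between tube_mid and red_tray_floor below 0.014 m and z of tube_mid in the frame of red_tray_floor between 0.035 and 0.043 m and horizontal distance between case_mid and black_tray_floor below 0.014 m and z of case_mid in the frame of black_tray_floor between 0.032 and 0.04 m and distance of each of bowls_mid, plate_mid from where it was at the start of the episode below 0.025 m); the robot touches nothing.
It fails at once if the pot, cup, tube or case is tipped over (leans more than 0.7 rad) (angle between any of pot_mid, cup_mid, tube_mid, case_mid's own z axis and vertical above 0.7 rad).
It fails at once if the stacked bowls are pushed more than 25 mm from the starting place (distance of bowls_mid from where it was at the start of the episode above 0.025 m).
It fails at once if the patterned plate is pushed more than 25 mm from the starting place (distance of plate_mid from where it was at the start of the episode above 0.025 m).
It also fails if it takes over 104 s, if anything falls off the work surface, if the arm or the gripper's body presses on something with over 40 N, if the wrist force passes 120 N, or if a joint passes its speed limit or range.

## Working session

There is one attempt and no reset: what is moved stays moved. The work goes in short steps, each a Python script; the robot and the scene stay as the last script left them, time stands still between calls to the robot, and variables do not carry over. Pictures are saved under pics/ and viewed, at most 14 in all, crops included, and the job is handed in when it is done.

```bash
ls; mkdir -p pics
python3 - <<'E'
from bench import *
import cv2
for c in ("scene","top"):
    im=read_camera(c); cv2.imwrite(f"pics/{c}0.png",im[:,:,::-1])
    p=camera_params(c); print(c,p)
    for n in "pot_mid cup_mid tube_mid case_mid white_dish_floor blue_dish_floor red_tray_floor black_tray_floor bowls_mid plate_mid".split():
        print(n,[([round(v) for v in d["at"]],round(d["confidence"],2)) for d in tip_of(c,n)[:4]])
print(read_time_s(),read_tcp_rot(),read_eef_pos())
E
```

```text
pics
scene {'K': array([[468.16010892,   0.        , 321.0461158 ],
       [  0.        , 468.16010892, 196.98879882],
       [  0.        ,   0.        ,   1.        ]]), 'dist_coeffs': array([0.04175762, 0.        , 0.        , 0.        , 0.        ]), 'camera_from_world': array([[ 0.06997202,  0.9974839 ,  0.01139219, -0.03344297],
       [ 0.6038776 , -0.03326569, -0.7963826 , -0.3152953 ],
       [-0.79399985,  0.06260399, -0.60468585,  1.63946713],
       [ 0.        ,  0.        ,  0.        ,  1.        ]])}
pot_mid [([433, 164], 0.75)]
cup_mid [([255, 208], 0.75)]
tube_mid [([266, 169], 0.6)]
case_mid [([329, 203], 0.94), ([294, 238], 0.92), ([261, 273], 0.89), ([346, 239], 0.69)]
white_dish_floor [([380, 216], 0.85)]
blue_dish_floor [([198, 221], 0.88)]
red_tray_floor [([439, 210], 0.7), ([198, 219], 0.49)]
black_tray_floor [([324, 178], 0.69)]
bowls_mid [([209, 172], 0.62)]
plate_mid [([382, 180], 0.71)]
top {'K': array([[411.85753536,   0.        , 316.53604617],
       [  0.        , 411.85753536, 190.17082122],
       [  0.        ,   0.        ,   1.        ]]), 'dist_coeffs': array([-0.06580395,  0.        ,  0.        ,  0.        ,  0.        ]), 'camera_from_world': array([[ 0.07366532, -0.99728181, -0.00155376, -0.02912978],
       [-0.97480012, -0.07167555, -0.21125186,  0.6242731 ],
       [ 0.21056627,  0.01707654, -0.97743043,  1.03606447],
       [ 0.        ,  0.        ,  0.        ,  1.        ]])}
pot_mid [([202, 248], 0.89)]
cup_mid [([383, 204], 0.65)]
tube_mid [([368, 258], 0.74)]
case_mid [([354, 160], 0.9), ([312, 157], 0.81), ([319, 204], 0.67), ([380, 132], 0.63)]
white_dish_floor [([274, 198], 0.65)]
blue_dish_floor [([434, 206], 0.87)]
red_tray_floor [([221, 202], 0.78)]
black_tray_floor [([317, 261], 0.65)]
bowls_mid [([430, 266], 0.58)]
plate_mid [([256, 248], 0.71)]
1.1 [ 2.09791978e-01  9.77746043e-01 -3.00778482e-05 -1.02523816e-05] [0.26666495 0.59276182 0.25025175]
```

View pics/top0.png

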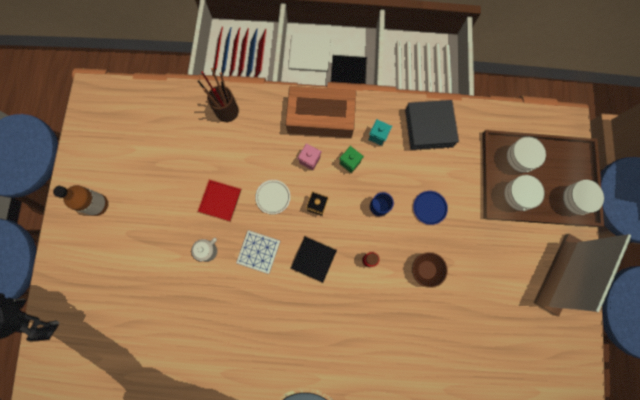

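View pics/scene0.png

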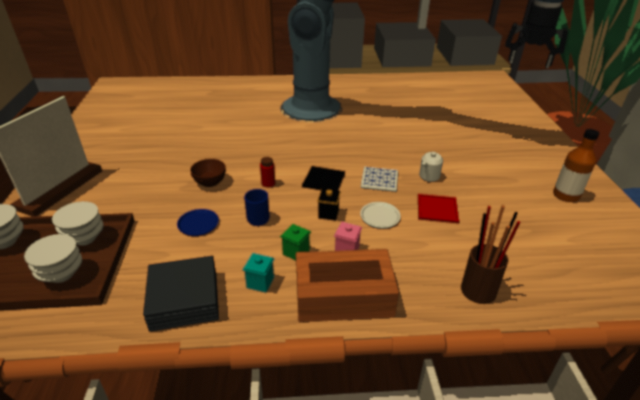

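The top picture matches the network's finds. The near row, left to right, is pot (202,248), plate, black tray, tube and bowls. The far row is red tray, white dish, black case (317,204), cup and blue dish. The green, pink and turquoise cubes are look-alikes and lie farther out. Next I compute positions and take a wrist view.

```bash
cat > h.py <<'E'
from bench import *
import numpy as np, cv2, json
from scipy.spatial.transform import Rotation as R
H=dict(pot_mid=.039,cup_mid=.037,tube_mid=.039,case_mid=.036,white_dish_floor=.004,blue_dish_floor=.004,red_tray_floor=.006,black_tray_floor=.006,bowls_mid=.024,plate_mid=.005)
def ray(p,uv):
    n=cv2.undistortPoints(np.array([[uv]],float),p["K"],p["dist_coeffs"])[0,0]
    T=p["camera_from_world"]; r=T[:3,:3].T
    return -r@T[:3,3], r@np.array([n[0],n[1],1])
def onz(p,uv,z):
    c,d=ray(p,uv); return (c+d*(z-c[2])/d[2])[:2]
def proj(p,X):
    T=p["camera_from_world"]
    return cv2.projectPoints(np.atleast_2d(np.array(X,float)),cv2.Rodrigues(T[:3,:3])[0],T[:3,3],p["K"],p["dist_coeffs"])[0][:,0]
def quat(psi):  # closing line (tool y) along world angle psi, tool down
    y=np.array([np.cos(psi),np.sin(psi),0]); z=np.array([0,0,-1.])
    return R.from_matrix(np.c_[np.cross(y,z),y,z]).as_quat()
E
python3 - <<'E'
from h import *
P={c:camera_params(c) for c in("top","scene","wrist")}
for c in("top","scene"): read_camera(c)
for n,z in H.items():
    o=[]
    for c in("top","scene"):
        o+=[ (np.round(onz(P[c],d["at"],z),3).tolist(),round(d["confidence"],2)) for d in tip_of(c,n)]
    print(n,o)
T=np.linalg.inv(P["wrist"]["camera_from_world"])
print(P["wrist"]["K"],T, read_eef_pos(),R.from_quat(read_tcp_rot()).as_matrix())
for psi in(0,np.pi/2,-np.pi/2,np.pi):
  for xy in((.45,.1),(.62,-.05)): print(psi,xy,inverse_kinematics([*xy,.35],quat(psi)))
E
```

```text
pot_mid [([0.446, 0.31], 0.93), ([0.648, 0.13], 0.18)]
cup_mid [([0.611, -0.17], 0.95), ([0.598, -0.003], 0.37), ([0.61, -0.165], 0.66)]
tube_mid [([0.447, -0.143], 0.73), ([0.445, -0.145], 0.89)]
case_mid [([0.598, 0.003], 0.85), ([0.729, 0.047], 0.85), ([0.805, -0.158], 0.8), ([0.72, -0.076], 0.77), ([0.722, -0.079], 0.86), ([0.726, 0.037], 0.85), ([0.598, 0.013], 0.75), ([0.656, 0.129], 0.68), ([0.815, -0.146], 0.55)]
white_dish_floor [([0.608, 0.136], 0.83), ([0.601, 0.143], 0.92), ([0.375, 0.318], 0.4)]
blue_dish_floor [([0.624, -0.308], 0.72), ([0.608, -0.307], 0.96), ([0.593, 0.283], 0.48)]
red_tray_floor [([0.588, 0.289], 0.92), ([0.606, 0.281], 0.73)]
black_tray_floor [([0.59, 0.294], 0.69), ([0.442, 0.011], 0.63), ([0.437, 0.02], 0.96)]
bowls_mid [([0.443, -0.299], 0.91), ([0.441, -0.295], 0.74), ([0.614, 0.282], 0.62), ([0.573, 0.015], 0.53)]
plate_mid [([0.459, 0.167], 0.82), ([0.45, 0.168], 0.91), ([0.586, 0.286], 0.62)]
[[359.94692677   0.         316.56756645]
 [  0.         359.94692677 200.13242686]
 [  0.           0.           1.        ]] [[ 4.10204909e-01  8.6601
[... 649 characters left out ...]
948966 (0.45, 0.1) [-0.73109502 -0.08508874  0.40207414  1.91871096  0.03450903  1.30136649
  1.23128279]
1.5707963267948966 (0.62, -0.05) [-0.5204805   0.30212736  0.6705563   1.5719657  -0.19136262  1.33435852
  1.74378003]
-1.5707963267948966 (0.45, 0.1) [-0.91521709 -0.10351963  0.57328112  1.92505246  0.05813586  1.30403136
 -1.93051696]
-1.5707963267948966 (0.62, -0.05) [-0.67561576  0.34892845  0.88770149  1.57830042 -0.27549034  1.34606325
 -1.32640189]
3.141592653589793 (0.45, 0.1) [-0.66411112 -0.0796998   0.33899107  1.91622498  0.0274748   1.30064649
  2.80814267]
3.141592653589793 (0.62, -0.05) [-0.91697674  0.60754009  1.38305326  1.5862537  -0.60024812  1.4512894
 -2.63372966]
```

Run:
```python
from h import *
for i,y in enumerate((.16,-.16)):
    move_ptp([.50,y,.27],quat(np.pi/2)); pause(.3)
    p=camera_params("wrist"); im=read_camera("wrist")
    cv2.imwrite(f"pics/w{i}.png",im[:,:,::-1]); np.save(f"w{i}.npy",p["camera_from_world"])
    for n,z in H.items():
        print(n,[(np.round(d["at"]).tolist(),np.round(onz(p,d["at"],z),3).tolist(),round(d["confidence"],2)) for d in tip_of("wrist",n)[:3]])
print(read_time_s())
```

```text
pot_mid [([469.0, 104.0], [0.439, 0.304], 0.63)]
cup_mid [([20.0, 257.0], [0.602, -0.163], 0.76), ([180.0, 249.0], [0.593, 0.011], 0.52)]
tube_mid []
case_mid [([178.0, 250.0], [0.594, 0.008], 0.82), ([122.0, 346.0], [0.721, -0.073], 0.75), ([220.0, 351.0], [0.728, 0.043], 0.7)]
white_dish_floor [([297.0, 253.0], [0.614, 0.137], 0.82)]
blue_dish_floor [([297.0, 250.0], [0.61, 0.136], 0.46)]
red_tray_floor [([425.0, 233.0], [0.587, 0.287], 0.71)]
black_tray_floor [([171.0, 108.0], [0.445, 0.008], 0.93)]
bowls_mid []
plate_mid [([321.0, 117.0], [0.454, 0.164], 0.81), ([171.0, 106.0], [0.444, 0.008], 0.74)]
pot_mid []
cup_mid [([311.0, 256.0], [0.601, -0.166], 0.79), ([172.0, 100.0], [0.437, -0.297], 0.39)]
tube_mid [([334.0, 116.0], [0.451, -0.143], 0.95), ([625.0, 115.0], [0.45, 0.133], 0.53)]
case_mid [([387.0, 347.0], [0.723, -0.075], 0.77), ([474.0, 249.0], [0.593, 0.012], 0.61)]
white_dish_floor [([568.0, 253.0], [0.613, 0.139], 0.9)]
blue_dish_floor [([194.0, 251.0], [0.612, -0.306], 0.73), ([175.0, 100.0], [0.438, -0.308], 0.16)]
red_tray_floor []
black_tray_floor [([479.0, 107.0], [0.445, 0.009], 0.82), ([566.0, 252.0], [0.61, 0.134], 0.38)]
bowls_mid [([172.0, 98.0], [0.435, -0.302], 0.74)]
plate_mid [([626.0, 115.0], [0.453, 0.162], 0.6)]
6.9083
```

View pics/w0.png

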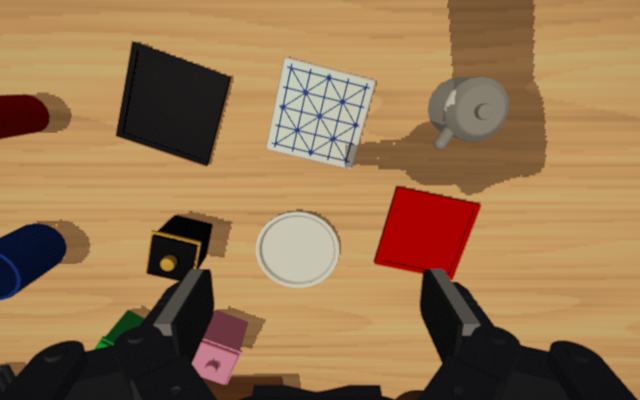

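View pics/w1.png

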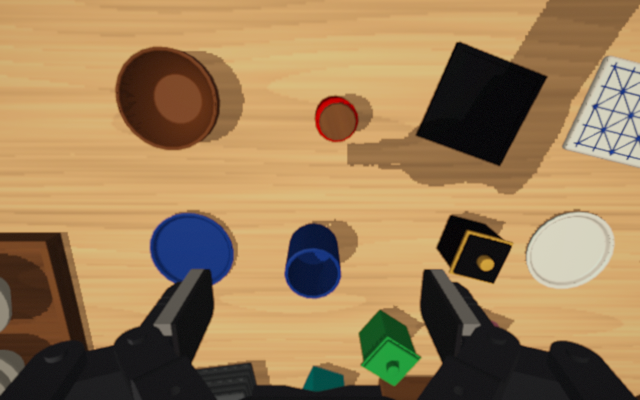

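The wrist views show all ten things clearly: pot knob (483,112) with its spout toward (441,143), case knobs, cup rim and tube stopper. I'll segment the dishes and enlarge the pieces for accurate points.

Run:
```python
from h import *
K=camera_params("wrist")
ims=[cv2.imread(f"pics/w{i}.png") for i in(0,1)]
Ps=[dict(K,camera_from_world=np.load(f"w{i}.npy")) for i in(0,1)]
def seg(i,seed,z,t=14):
    m=np.zeros((402,642),np.uint8); im=cv2.bilateralFilter(ims[i],5,25,5)
    cv2.floodFill(im,m,seed,0,(t,)*3,(t,)*3,cv2.FLOODFILL_FIXED_RANGE|cv2.FLOODFILL_MASK_ONLY|(255<<8))
    c=max(cv2.findContours(m[1:-1,1:-1],0,2)[0],key=cv2.contourArea)
    q=np.array([onz(Ps[i],p[0],z) for p in c],np.float32)*1000
    r=cv2.minAreaRect(q); print(i,seed,z,"encl",np.round(cv2.minEnclosingCircle(q),0) if 0 else np.round(cv2.minEnclosingCircle(q)[0]),round(cv2.minEnclosingCircle(q)[1]),"rect",np.round(r[0],1),np.round(r[1]),round(r[2],1))
for i,s,z,t in((0,(297,250),.004,30),(0,(425,233),.009,45),(0,(171,105),.009,25),(1,(479,105),.009,25),(1,(194,240),.006,40),(1,(568,250),.004,30),(1,(337,123),.078,25),(1,(313,275),.05,25),(0,(490,95),.05,25)): seg(i,s,z,t)
T=[]
for i,x,y in((0,469,105),(0,180,248),(1,313,260),(1,475,248),(1,337,118)):
    c=ims[i][y-45:y+45,x-45:x+45]; c=cv2.resize(c,(265,265),interpolation=cv2.INTER_CUBIC); c=cv2.convertScaleAbs(c,alpha=1.5)
    for k in range(0,90,10):
        cv2.putText(c,str(x-45+k),(int(k*2.94),8),0,.28,(0,255,0)); cv2.putText(c,str(y-45+k),(0,int(k*2.94)+4),0,.28,(0,255,0)); cv2.line(c,(int(k*2.94),10),(int(k*2.94),16),(0,255,0)); 
    T.append(c)
T.append(T[0]*0)
cv2.imwrite("pics/comp.png",np.vstack([np.hstack(T[:3]),np.hstack(T[3:])]))
```

```text
0 (297, 250) 0.004 encl [611. 136.] 50 rect [611.1 136.4] [99. 98.] 0.1
0 (425, 233) 0.009 encl [587. 286.] 68 rect [587.3 286.1] [97. 97.] 77.7
0 (171, 105) 0.009 encl [444.  10.] 68 rect [444.   10.4] [98. 96.] 70.6
1 (479, 105) 0.009 encl [444.   8.] 68 rect [443.8   8. ] [98. 96.] 70.6
1 (194, 240) 0.006 encl [ 611. -308.] 49 rect [ 608.7 -307.7] [96. 90.] 88.3
1 (568, 250) 0.004 encl [611. 140.] 50 rect [611.2 140.3] [99. 98.] 11.9
1 (337, 123) 0.078 encl [ 452. -142.] 16 rect [ 451.8 -142.2] [30. 29.] 0.3
1 (313, 275) 0.05 encl [ 616. -164.] 27 rect [ 617.5 -164.7] [53. 49.] 70.9
0 (490, 95) 0.05 encl [442. 299.] 37 rect [437.8 300.6] [73. 51.] 69.0
```

View pics/comp.png

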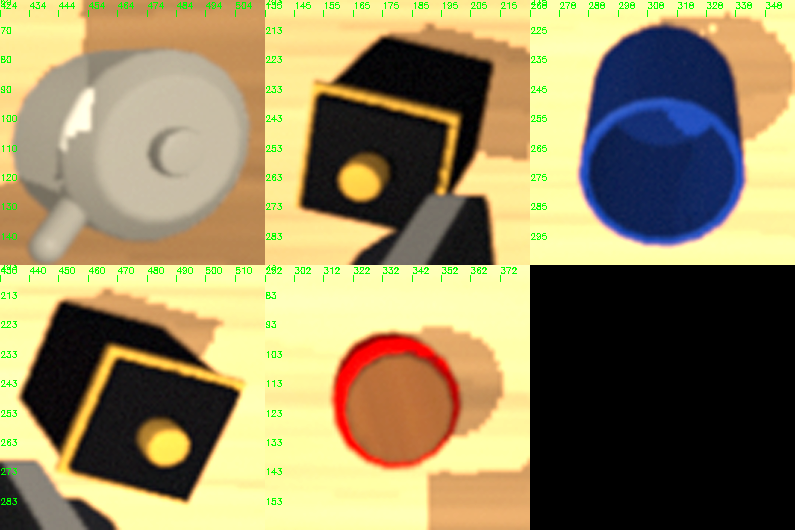

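Run:
```python
from h import *
K=camera_params("wrist")
Ps=[dict(K,camera_from_world=np.load(f"w{i}.npy")) for i in(0,1)]
f=lambda i,uv,z: onz(Ps[i],uv,z)
k=f(0,(485.2,111.7),.078); s=f(0,(439.3,143.3),.068); print("pot",k,s,np.linalg.norm(s-k),np.degrees(np.arctan2(*(s-k)[::-1])))
for i,kn,cs in((0,(166.6,265.2),[(152.7,231.2),(201.3,242.8),(147.6,273)]),(1,(487.8,264.9),[(467.4,230.9),(512.3,243.8),(494,283),(450.4,272.7)])):
    c=np.array([f(i,q,.062) for q in cs]); print("case",f(i,kn,.072),c[[0,2]].mean(0) if i else c[1:].mean(0))
    for a,b in([(0,1),(0,2)] if i==0 else [(0,1),(1,2),(2,3),(3,0)]): d=c[b]-c[a]; print(np.linalg.norm(d),np.degrees(np.arctan2(d[1],d[0]))%90)
print("cup",f(1,(313.4,273.3),.074),"tube",f(1,(338.3,122.3),.078))
for X in([.6,.005,.036],): pass
print([ (g,inverse_kinematics([*xy,.04],quat(np.radians(g))) is not None) for xy in((.44,.30),(.6,.28),(.61,-.31),(.61,.14)) for g in(-90,-45,0,45,90)])
```

```text
pot [0.44343479 0.30306285] [0.47189831 0.27058375] 0.04318638958623496 -48.76984705404318
case [0.59331873 0.01034323] [0.59064069 0.01435278]
0.048588301203741996 74.89364596928064
0.04832276815695258 75.93279342918474
case [0.59279287 0.01097414] [0.58987655 0.00817056]
0.04867080970014557 73.44549801755588
0.046343095288179655 75.83243862757986
0.04814162460315242 75.74979967227884
0.048303152867397364 76.41012047665956
cup [ 0.60180339 -0.16266701] tube [ 0.45265987 -0.14111426]
[(-90, True), (-45, True), (0, True), (45, True), (90, True), (-90, True), (-45, True), (0, True), (45, True), (90, True), (-90, True), (-45, True), (0, True), (45, True), (90, True), (-90, True), (-45, True), (0, True), (45, True), (90, True)]
```

```bash
cat >> h.py <<'E'
def pick_place(src,psi,dst,floor,w,psi2=None,gz=.039,up=.17):
    q=quat(np.radians(psi)); q2=quat(np.radians(psi if psi2 is None else psi2))
    move_gripper(.085)
    move_ptp([*src,up],q); movel([*src,gz],q,.15)
    move_gripper(max(w-.015,0),50); print("gap",read_finger_gap(),"F",read_grasp_force())
    assert abs(read_finger_gap()-w)<.008
    movel([*src,up],q,.2); print("lift",read_finger_gap(),read_ft_force())
    move_ptp([*dst,up],q2); pause(.2)
    movel([*dst,gz+floor+.02],q2,.15); movel([*dst,gz+floor+.001],q2,.04); print("down",read_eef_pos(),read_ft_force())
    move_gripper(.085); pause(.2); movel([*dst,up],q2,.2); print("t",read_time_s())
E
python3 - <<'E'
from h import *
pick_place((.443,.303),41,(.611,.138),.004,.058)
move_ptp([.50,.138,.27],quat(np.pi/2)); pause(.2)
p=camera_params("wrist"); im=read_camera("wrist"); cv2.imwrite("pics/a.png",im[:,:,::-1])
for n in("pot_mid","white_dish_floor"): print([np.round(onz(p,d["at"],H[n]+(.004 if n=="pot_mid" else 0)),3) for d in tip_of("wrist",n)])
print(proj(p,[.611,.138,.082]))
E
```

```text
gap 0.05721162747106631 F 52.923239171504974
lift 0.05671148481925737 [ 1.1963457  -0.97830853 -3.50376285]
down [0.61083319 0.13804591 0.04463935] [-4.12870168  0.60156959  5.15772641]
t 15.0833
[array([0.612, 0.136])]
[array([0.609, 0.002])]
[[318.35234231 287.42818301]]
```

View pics/a.png

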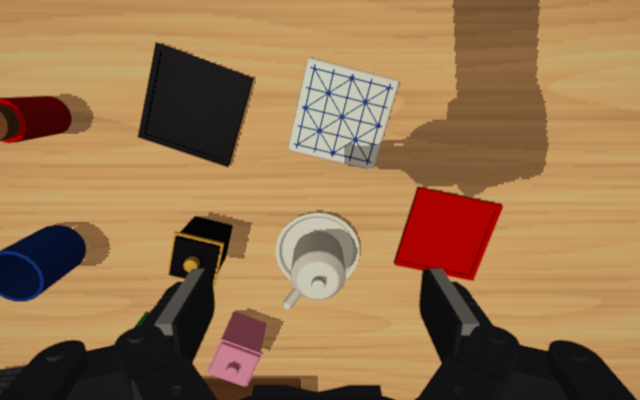

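The pot stands upright in the white dish, with its knob at about (319,282), roughly 4 mm from the predicted point. I'll do the other three the same way.

Run:
```python
from h import *
pick_place((.593,.0105),76,(.444,.009),.006,.046,gz=.037)
pick_place((.602,-.164),90,(.611,-.308),.004,.058)
pick_place((.452,-.142),90,(.587,.287),.006,.040)
for i,y in enumerate((.16,-.16)):
    move_ptp([.50,y,.27],quat(np.pi/2)); pause(.2)
    p=camera_params("wrist"); im=read_camera("wrist"); cv2.imwrite(f"pics/e{i}.png",im[:,:,::-1])
    print(proj(p,[[.611,.138,.082],[.444,.009,.078],[.611,-.308,.078],[.587,.287,.084]]).round())
    for n in H:
        print(n,[np.round(onz(p,d["at"],H[n]+(.005 if n[:3] in("pot","cup","tub","cas") else 0)),3).tolist() for d in tip_of("wrist",n)[:2]])
```

```text
gap 0.04586433349193337 F 52.109912037849426
lift 0.045575424243141725 [ 0.03756511 -0.4923267  -2.62392383]
down [0.44369688 0.00909054 0.04395555] [-1.69930694  0.64002974  2.7986144 ]
t 23.2083
gap 0.05782955380350551 F 53.87643154710531
lift 0.05777483410556206 [ 0.80403105  0.73652945 -1.74556062]
down [ 0.610915   -0.30779154  0.04469459] [-2.11089581  1.95084475  5.0367342 ]
t 30.2583
gap 0.03919581932705598 F 50.10383605957031
lift 0.038801645219954176 [-0.75354507  0.30850308 -0.93860487]
down [0.58666501 0.28701237 0.04591438] [-0.91514539 -0.77640018  1.60277726]
t 38.525
[[ 294.  287.]
 [ 138.  112.]
 [-167.  286.]
 [ 449.  267.]]
pot_mid [[0.609, 0.138]]
cup_mid []
tube_mid [[0.584, 0.287]]
case_mid [[0.721, -0.069], [0.719, 0.045]]
white_dish_floor []
blue_dish_floor []
red_tray_floor [[0.589, 0.291], [0.632, 0.134]]
black_tray_floor []
bowls_mid []
plate_mid [[0.453, 0.164]]
[[620. 287.]
 [515. 112.]
 [166. 283.]
 [793. 268.]]
pot_mid [[0.607, 0.136]]
cup_mid [[0.607, -0.309]]
tube_mid []
case_mid [[0.719, -0.075], [0.445, 0.01]]
white_dish_floor []
blue_dish_floor [[0.438, -0.309]]
red_tray_floor []
black_tray_floor [[0.627, -0.323], [0.453, 0.16]]
bowls_mid [[0.438, -0.303]]
plate_mid [[0.453, 0.159], [0.627, -0.323]]
```

```bash
python3 -c "
import cv2,numpy as np
cv2.imwrite('pics/e.png',np.vstack([cv2.resize(cv2.imread(f'pics/e{i}.png')[:300],None,fx=1,fy=1) for i in (0,1)]))"
```

```text
(no output)
```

View pics/e.png

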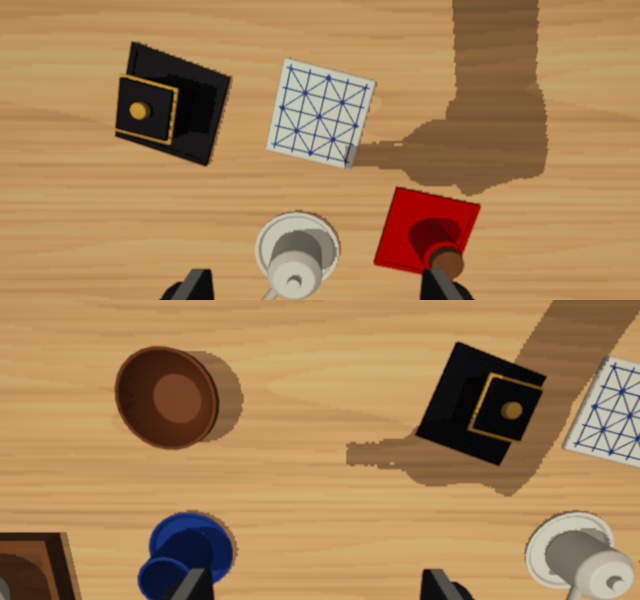

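All four stand upright in their own dishes. The case knob is at (139,111) against a predicted (138,112), the tube top at (446,264) against (449,267), and the pot and cup are within about 5 mm. The bowls and plate have not moved.

```bash
python3 -c "
from bench import *
print(sign_off(),read_time_s())"
```

```text
the job is handed in; nothing more can be done
the job is handed in; nothing more can be done
```

I handed the job in with the pot, cup, tube and case each upright in the dish or tray of its own colour, within about 5 mm of centre by the last camera check, and the bowls and plate where they began; the hand-in call did not return the verdict.

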